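# Switch on the two ball-knobbed toggles of the bench switch box

### The arm

A 6-joint arm with a two-finger parallel gripper is mounted at the origin on the work surface; the furniture and walls round the work are solid. World frame = base frame: x ahead of the robot, y to its left, z up, the work surface at z = 0. Lengths are in m, angles in rad, forces in N, time in s.
With the tool pointing down it reaches from about 0.375 to 0.975 m from the base axis. Payload 3.8 kg.
Tool frame: the origin (TCP) lies midway between the tips of the shut fingers; the grasp point (between the pads) lies 19 mm behind it (ctrl.grip_point_offset is the z of the grasp point in the tool frame, in m); z points along the fingers, y is the direction in which the jaws open and shut (so a half turn about z gives the same grasp; the last joint's range is limited). The gripper opens to 88 mm and grips with 3 to 60 N. Pads are 18 mm wide; open, the fingers measure 123 mm over their backs; the gripper's body (75 mm by 187 mm) begins 45 mm behind the grasp point.
Start: joints at [1.108, 0.264, 1.604, -0, 1.274, -0.037], TCP at [0.279, 0.615, 0.199] pointing down, gripper open.
Joint ranges: [-2.63, 2.63], [-0.94, 2.18], [0.31, 2.57], [-1.31, 4.45], [0, 2.66], [-2.55, 2.55]. Speed limits (rad/s): [2.57, 2.57, 3.14, 3.14, 3.14, 3.14].

### API

Orientations are given as a rotation vector (axis times angle).
In Python, from plant import telemetry, imaging, job, ctrl gives the robot as it stands. The module is installed in compiled form; this text tells all that it offers.
- The arm moves only by the tool arm_command, never from a script. Its argument "steps" is one flat list of numbers, 7 for each row, row after row: the shift along the tool's x, y, z in cm, then the turn, a rotation vector about the tool's x, y, z in degrees, then the finger opening in cm, from 0 to 8.81. A call has 1 to 20 rows; each row shifts and turns the pose as measured when the row begins, along the tool's axes as they then stand; what a row does not reach is not made up. A row lasts 1/10 s, in which the tool goes at most 50 mm and 8.59 degrees, less where a joint would pass 70% of its speed; a pose out of reach is approached as far as the arm can. A call with a gripper value outside its range is refused whole. The fingers move at their own pace and stop on an object; "grip_force" is the grip in N (left out, the last holds). Time passes only in rows, so rows that do not move let the fingers close. It gives the time, the measured TCP pose, the force and the opening at its end, in the units of the state.
- telemetry.get_state(): the state, without advancing time (a new reading comes with each control period).
- imaging.get_image(name): name is "side" or "top" or "wrist"; returns the picture (480x640x3 uint8, red, green, blue); there is no depth.
- imaging.calibration(name): a dict with "intrinsics" (3x3 intrinsics, pixels), "extrinsics" (4x4, takes a point from camera to world coordinates); the wrist camera has in their place "T_tool_cam" (4x4, takes a point from camera to tool coordinates, whose origin is the TCP and whose axes are the flange's). Camera axes: x right, y down, z forward; pixel columns grow to the right and rows downward; lengths in m; the calibration is good to about 2 mm. A picture is of the moment at which its call begins: read the wrist's pose just before it. calibration takes no time and is no camera call.
- job.hand_in(): hands the job in, once; it reports no verdict.
The state is a dict: "t": time; "joint_pos": joint angles; "joint_velocities": joint speeds; "tau": joint torques, N m; "ee_pos": TCP position; "tool_rot": TCP orientation; "ft_force": force on the tool from outside, world axes, zero at the start; "ft_torque": the same for the moment, N m; "gripper_width": opening from 0.0 (shut) to 1.0 (fully open).
Only numpy, scipy, OpenCV 4.12 (cv2) and the standard library are available. Lean on these libraries where they do the work, as an engineer would, in place of code of your own. Each camera call takes 0.05 s, during which the arm holds its last target. There are 200 camera calls.

### The job

Power up the bench for work: on the grey switch box, flip the two toggles with ball knobs on, tipping each lever fully over, away from the robot. Leave the two plain stick toggles between or beside them exactly as they are, whichever way they lean.

Things in the scene. Friction and masses are not known exactly. Their poses are not given: they have to be found in the camera images.
- switch_box: Fixed grey steel switch box with a bare metal top plate, 116 mm deep (x), 222 mm long (y, along the row), top 60 mm above the bench. Origin: centre of its underside. Its x points away from the robot, the way levers tip to go on. Four toggle levers stand in one row along the middle of its top, 48 mm apart, in an order that varies.
- ball_1_tip (a point): Centre of the ball knob of a toggle lever in the row of four on the switch box: a black ball 22 mm across on a thin 7 mm steel stem; it starts off, leaning towards the robot. The ball's centre is 50 mm from the hinge, which lies 64 mm above the bench, on the box's long middle line.
- ball_1 (a joint): Hinge angle of the ball-knobbed lever 1: 0 = off, leaning 25 degrees towards the robot; 0.873 rad = on against its stop, leaning 25 degrees away. Turns under about 1 N at the ball and stays wherever it is left (friction, no spring).
- ball_2_tip (a point): Centre of the ball knob of a toggle lever in the row of four on the switch box: a black ball 22 mm across on a thin 7 mm steel stem; it starts off, leaning towards the robot. The ball's centre is 50 mm from the hinge, which lies 64 mm above the bench, on the box's long middle line.
- ball_2 (a joint): Hinge angle of the ball-knobbed lever 2: 0 = off, leaning 25 degrees towards the robot; 0.873 rad = on against its stop, leaning 25 degrees away. Turns under about 1 N at the ball and stays wherever it is left (friction, no spring).
- plain_1_tip (a point): Point near the tip of a plain toggle lever in the row of four on the switch box: a slim tapered steel stick with no ball, 10 mm thick here, ending 9 mm beyond; it starts off, leaning towards the robot, and must stay so. The point is 50 mm from the hinge, which lies 64 mm above the bench.
- plain_2_tip (a point): Point near the tip of a plain toggle lever in the row of four on the switch box: a slim tapered steel stick with no ball, 10 mm thick here, ending 9 mm beyond; it starts on, leaning away from the robot, and must stay so. The point is 50 mm from the hinge, which lies 64 mm above the bench.

How it is judged:
At the end, for the whole second after the job is handed in: Both ball-knobbed levers are on: tipped away from the robot to within 0.17 rad (10 degrees) of the far stop; both plain levers stand where they started, their tips less than 12 mm moved (value of joint each of ball_1, ball_2 above 0.7 rad and distance of each of plain_1_tip, plain_2_tip from where it was at the start of the episode below 0.012 m); the robot touches nothing.
It fails at once if a plain toggle is disturbed: its tip moves more than 12 mm (not (distance of plain_1_tip from where it was at the start of the episode below 0.012 m) or not (distance of plain_2_tip from where it was at the start of the episode below 0.012 m)).
It also fails if it takes over 32 s, if anything falls off the work surface, if the arm or the gripper's body presses on something with over 40 N, if the wrist force passes 120 N, or if a joint passes its speed limit or range.

## Working session

There is one attempt and no reset: what is moved stays moved. The work goes in short steps, Python scripts to look and compute and a tool call to move; the robot and the scene stay as the last step left them, time stands still between calls to the robot, and variables do not carry over. Pictures are saved under pics/ and viewed, about 8 in all and at most 12, crops included, and the job is handed in when it is done.

Besides the shell and the picture viewer there is one more tool, called after ">>>" as name(argument=value, ...), one argument or row to a line, values as JSON. arm_command: Moves the arm, as the interface text tells. Its arguments: {"type":"object","properties":{"steps":{"type":"array","items":{"type":"number"}},"grip_force":{"type":"number"}},"required":["steps"]}

```bash
mkdir -p pics; python3 - <<'E'
from plant import telemetry, imaging, job, ctrl
import cv2,numpy as np
s=telemetry.get_state();print({k:np.round(v,3) for k,v in s.items()}, ctrl.grip_point_offset)
for n in("top","side"):
    cv2.imwrite(f"pics/{n}1.png",imaging.get_image(n)[:,:,::-1]);c=imaging.calibration(n);print(n,c)
print(imaging.calibration("wrist"))
E
```

```text
{'t': np.float64(0.0), 'joint_pos': array([ 1.108,  0.265,  1.605,  0.   ,  1.274, -0.037]), 'joint_velocities': array([ 0.   , -0.001, -0.   , -0.002, -0.   ,  0.002]), 'tau': array([ 4.0000e-03, -5.0209e+01, -3.5689e+01,  7.3000e-02,  2.9000e-02,
       -0.0000e+00]), 'ee_pos': array([0.278, 0.614, 0.198]), 'tool_rot': array([-6.64e-01, -3.07e+00,  3.00e-03]), 'ft_force': array([-0.257, -0.539, -0.521]), 'ft_torque': array([-0.014,  0.087,  0.082]), 'gripper_width': np.float64(1.001)} -0.0187
top {'intrinsics': array([[519.10506126,   0.        , 319.54180661],
       [  0.        , 519.10506126, 233.97139729],
       [  0.        ,   0.        ,   1.        ]]), 'extrinsics': array([[-0.02532421, -0.99057068,  0.13464182,  0.39367372],
       [-0.99963945,  0.02629496,  0.00543623,  0.03937181],
       [-0.00892537, -0.13445561, -0.99087942,  0.95469016],
       [ 0.        ,  0.        ,  0.        ,  1.        ]])}
side {'intrinsics': array([[603.33071881,   0.        , 317.17730386],
       [  0.        , 603.33071881, 235.11390301],
       [  0.        ,   0.        ,   1.        ]]), 'extrinsics': array([[-0.99649379, -0.04934646,  0.06756514,  0.46321013],
       [-0.08352372,  0.63392137, -0.76887416,  0.71274708],
       [-0.00488977, -0.77182162, -0.63582031,  0.63795767],
       [ 0.        ,  0.        ,  0.        ,  1.        ]])}
{'intrinsics': array([[369.30608029,   0.        , 320.51965297],
       [  0.        , 369.30608029, 242.63916818],
       [  0.        ,   0.        ,   1.        ]]), 'T_tool_cam': array([[-1.75743385e-04, -9.52730103e-01, -3.03817905e-01,
         7.92009689e-02],
       [ 9.99999981e-01, -1.94590230e-04,  3.17577993e-05,
        -9.41284918e-04],
       [-8.93766073e-05, -3.03817893e-01,  9.52730119e-01,
        -1.85743900e-01],
       [ 0.00000000e+00,  0.00000000e+00,  0.00000000e+00,
         1.00000000e+00]])}
```

View pics/top1.png

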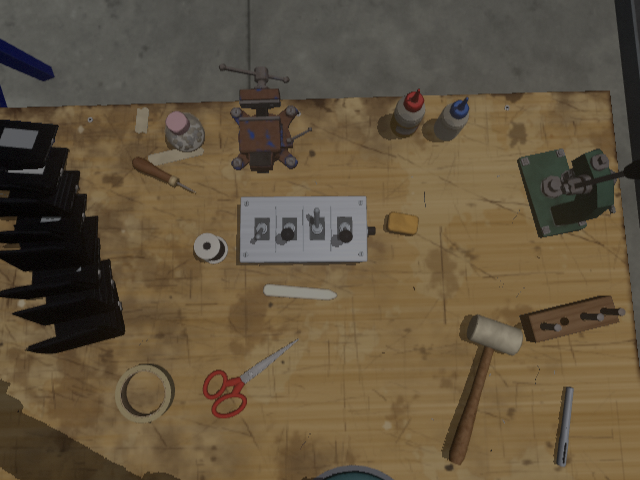

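View pics/side1.png

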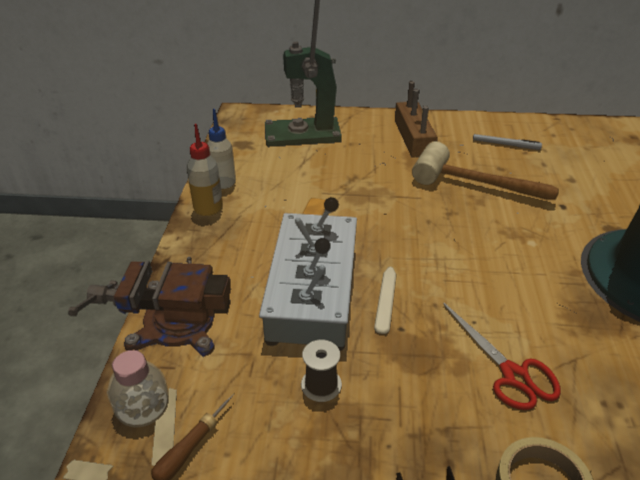

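The top view shows the row from +y to −y. Plain (off) is at about (262,230), ball at (288,234), plain (on) at (316,218) and ball at (345,236). The side view confirms this, with balls at (322,245) and (331,204). Next I'll triangulate the balls and the box.

```bash
cat > h.py <<'E'
import cv2,numpy as np
from plant import imaging,telemetry
from scipy.spatial.transform import Rotation as R
def ray(n,p):
    c=imaging.calibration(n);T=c["extrinsics"];d=T[:3,:3]@np.linalg.inv(c["intrinsics"])@[p[0],p[1],1];return T[:3,3],d/np.linalg.norm(d)
def plane(n,p,z):
    o,d=ray(n,p);return o+d*(z-o[2])/d[2]
def tri(a,b):
    A=0;B=0;rs=[ray("top",a),ray("side",b)]
    for o,d in rs:
        P=np.eye(3)-np.outer(d,d);A=A+P;B=B+P@o
    X=np.linalg.solve(A,B);return X,[np.linalg.norm((np.eye(3)-np.outer(d,d))@(X-o)) for o,d in rs]
def ball(n,img,p,r):
    g=img.max(2);m=np.zeros_like(g);cv2.circle(m,p,r,255,-1)
    k=((g<45)&(m>0)).astype(np.uint8);k=cv2.morphologyEx(k,cv2.MORPH_OPEN,np.ones((5,5)))
    _,_,st,ce=cv2.connectedComponentsWithStats(k);i=1+np.argmax(st[1:,4]);return ce[i],st[i]
E
python3 - <<'E'
from h import *
t=cv2.imread("pics/top1.png");s=cv2.imread("pics/side1.png")
for a,b in(((288,234),(322,245)),((345,236),(331,204))):
    A,sa=ball("top",t,a,13);B,sb=ball("side",s,b,13)
    print(A.round(1),sa,B.round(1),sb,[np.round(v,4) for v in tri(A,B)],plane("top",A,.1093).round(4))
hsv=cv2.cvtColor(t,cv2.COLOR_BGR2HSV);m=((hsv[:,:,1]<60)&(hsv[:,:,2]>110)).astype(np.uint8);m[:, :225]=0;m[:,380:]=0;m[:180]=0;m[280:]=0
m=cv2.morphologyEx(m,cv2.MORPH_CLOSE,np.ones((25,25)));m=cv2.morphologyEx(m,cv2.MORPH_OPEN,np.ones((9,9)))
c=max(cv2.findContours(m,0,2)[0],key=cv2.contourArea);r=cv2.minAreaRect(c);print(r)
bp=np.array([plane("top",p,.06) for p in cv2.boxPoints(r)]);print(bp.round(4),bp.mean(0))
w=cv2.resize(t[180:280,220:390],None,fx=4.5,fy=4.5,interpolation=2);cv2.imwrite("pics/crop.png",w)
E
```

```text
[285.8 235.7] [282 231  10   9  69] [322.1 246.9] [316 242  13  11 124] [array([0.5089, 0.0993, 0.1104]), array([0.0018, 0.0018])] [0.5072 0.0995 0.1093]
[342.6 236. ] [340 232   6   9  52] [330.8 205.7] [326 202  11   9  90] [array([0.5045, 0.0063, 0.1106]), array([0.0005, 0.0005])] [0.5042 0.0063 0.1093]
((295.5, 228.5), (65.0, 141.0), 90.0)
[[ 0.5871  0.2089  0.06  ]
 [ 0.5803 -0.039   0.06  ]
 [ 0.4661 -0.0347  0.06  ]
 [ 0.4724  0.209   0.06  ]] [0.52646692 0.08606034 0.06      ]
```

View pics/crop.png

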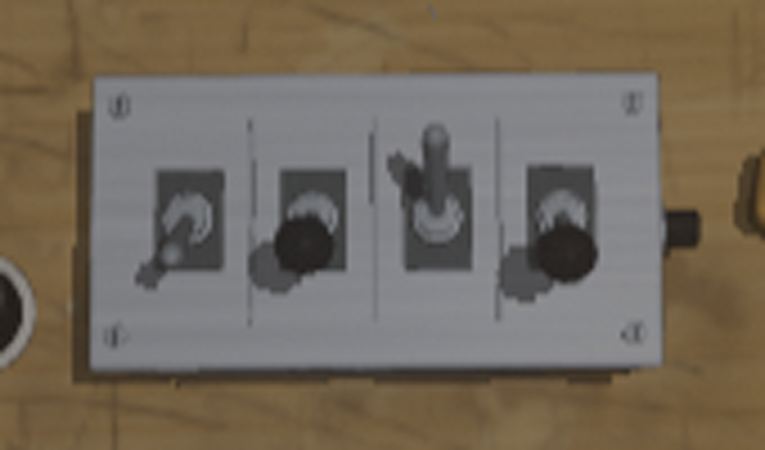

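The crop shows ball centres at crop pixels (305,245) and (567,252). The plate corners are at (93,75), (660,73), (663,367) and (90,370). I'll recompute with these cleaner pixels.

```bash
python3 - <<'E'
from h import *
f=lambda u,v:(u/4.5+219.6,v/4.5+179.6)
for p in((305,245),(567,252)):print(plane("top",f(*p),.1093).round(4))
print(tri(f(305,245),(322.3,246))[0],tri(f(567,252),(331,204.8))[0])
b=np.array([plane("top",f(*p),.06) for p in((93,75),(660,73),(663,367),(90,370))]);print(b.round(4),b.mean(0))
s=telemetry.get_state();M=R.from_rotvec(s["tool_rot"]).as_matrix();print(M.round(3))
# candidate: above (0.46,0.05?) 
for tgt in([.445,.0,.2],[.445,.097,.2]):
    print(np.round(M.T@(np.array(tgt)-s["ee_pos"])*100,1))
E
```

```text
[0.5098 0.0969 0.1093]
[0.5047 0.0013 0.1093]
[0.51012163 0.09682867 0.11000457] [0.50493458 0.00126401 0.10860263]
[[ 0.5859  0.182   0.06  ]
 [ 0.5806 -0.0394  0.06  ]
 [ 0.4657 -0.0363  0.06  ]
 [ 0.4703  0.1837  0.06  ]] [0.52564186 0.07249816 0.06      ]
[[-0.911  0.413 -0.001]
 [ 0.413  0.911 -0.002]
 [ 0.    -0.002 -1.   ]]
[-40.5 -49.   -0.1]
[-36.5 -40.2  -0.1]
```

```bash
python3 - <<'E'
from h import *
cv2.imwrite("pics/w1.png",imaging.get_image("wrist")[:,:,::-1])
for z in(0,.1,.2,.3):print(z,[plane("top",p,z)[:2].round(2) for p in((123,335),(30,350),(50,135),(100,200))])
E
```

```text
0 [array([0.35, 0.41]), array([0.33, 0.57]), array([0.73, 0.56]), array([0.6 , 0.46])]
0.1 [array([0.35, 0.37]), array([0.33, 0.52]), array([0.69, 0.5 ]), array([0.58, 0.41])]
0.2 [array([0.36, 0.33]), array([0.34, 0.46]), array([0.66, 0.45]), array([0.56, 0.37])]
0.3 [array([0.36, 0.29]), array([0.35, 0.41]), array([0.62, 0.39]), array([0.53, 0.32])]
```

View pics/w1.png

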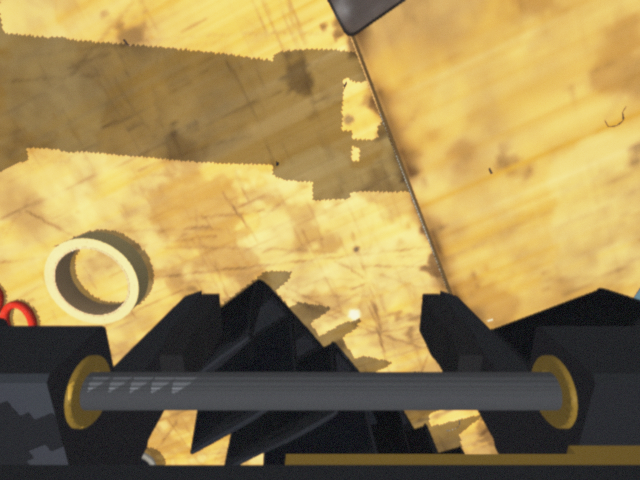

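```bash
python3 - <<'E'
from h import *
s=telemetry.get_state();c=imaging.calibration("wrist");T=np.eye(4);T[:3,:3]=R.from_rotvec(s["tool_rot"]).as_matrix();T[:3,3]=s["ee_pos"];T=T@c["T_tool_cam"]
for w in((265,285),(195,450)):
  d2=T[:3,:3]@np.linalg.inv(c["intrinsics"])@[*w,1.];d2/=np.linalg.norm(d2);o2=T[:3,3]
  print(w,[(o2+d2*(z-o2[2])/d2[2]).round(3)[:2] for z in (0,.1,.2)])
  for p in((123,335),(30,350),(110,265),(15,313)):
    o,d=ray("top",p);A=0;B=0
    for oo,dd in((o,d),(o2,d2)):
        P=np.eye(3)-np.outer(dd,dd);A=A+P;B=B+P@oo
    X=np.linalg.solve(A,B);print(p,X.round(3),np.linalg.norm((np.eye(3)-np.outer(d,d))@(X-o)).round(4))
E
```

```text
(265, 285) [array([0.337, 0.517]), array([0.303, 0.551]), array([0.269, 0.584])]
(123, 335) [ 0.361  0.465 -0.126] 0.0215
(30, 350) [0.324 0.539 0.057] 0.0064
(110, 265) [ 0.441  0.477 -0.156] 0.0509
(15, 313) [0.356 0.549 0.063] 0.0402
(195, 450) [array([0.512, 0.323]), array([0.432, 0.407]), array([0.353, 0.492])]
(123, 335) [0.388 0.393 0.104] 0.0435
(30, 350) [0.349 0.477 0.188] 0.013
(110, 265) [0.46  0.394 0.08 ] 0.0109
(15, 313) [0.38  0.484 0.187] 0.0155
```

The wrist view shows the tape at (95,280) and a stack of black plates just beyond the fingers, with its corner at (265,285). That corner is at about (0.32, 0.54), some 5 cm above the bench, and the stack rises behind it. I'll go up first, then skirt round it on the robot's side.

>>> arm_command(
  steps=[0,0,-4,0,0,0,0,0,0,-4,0,0,0,0,0,0,-4,0,0,0,0,0,0,-4,0,0,0,0,-2.1,-3.8,0,0,0,0,0,-2.1,-3.8,0,0,0,0,0,-2.1,-3.8,0,0,0,0,0,-2.1,-3.8,0,0,0,0,0,-2.1,-3.8,0,0,0,0,0,-2.1,-3.8,0,0,0,0,0,0,0,0,0,0,0,0],
)

```text
t: 1.25
ee_pos: [0.2985, 0.3456, 0.3595]
tool_rot: [-0.658, -3.07, 0.021]
ft_force: [-0.5, 0.7, -0.6]
gripper_width: 0.027
```

>>> arm_command(
  steps=[0,0,0,0,0,-7.7,0,0,0,0,0,0,-7.7,0,0,0,0,0,0,-7.7,0,-2.05,-4.27,0,0,0,0,0,-2.05,-4.27,0,0,0,0,0,-2.05,-4.27,0,0,0,0,0,-2.05,-4.27,0,0,0,0,0,-2.05,-4.27,0,0,0,0,0,-2.05,-4.27,0,0,0,0,0,-2.05,-4.27,0,0,0,0,0,-2.05,-4.27,0,0,0,0,0,0,0,0,0,0,0,0],
)

```text
t: 2.45
ee_pos: [0.4692, -0.0016, 0.3585]
tool_rot: [0.01, -3.137, 0.011]
ft_force: [-0.8, 0.2, -1.0]
gripper_width: 0.006
```

```bash
python3 - <<'E'
from h import *
s=telemetry.get_state();M=R.from_rotvec(s["tool_rot"]).as_matrix();print(s["ee_pos"].round(4),M.round(3),s["joint_pos"].round(2))
print((M.T@(np.array([.455,.0015,.105])-s["ee_pos"])*100).round(2))
cv2.imwrite("pics/w2.png",imaging.get_image("wrist")[:,:,::-1])
E
```

```text
[ 0.4692 -0.0016  0.3585] [[-1.    -0.007 -0.005]
 [-0.007  1.    -0.007]
 [ 0.005 -0.007 -1.   ]] [-0.05 -0.19  1.79 -0.01  1.55 -1.63]
[ 1.3   0.5  25.35]
```

View pics/w2.png

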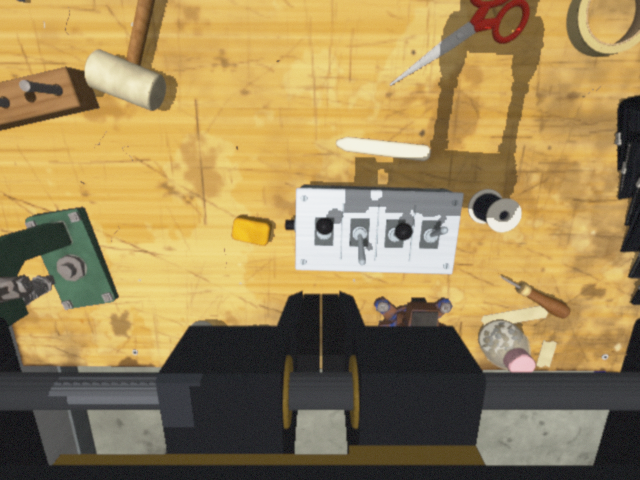

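The wrist view shows the balls at about (325,227) and (403,231), with the plain levers at (361,245) and (433,234). I'll cross-check those against the top-camera result, then go down.

```bash
python3 - <<'E'
from h import *
s=telemetry.get_state();c=imaging.calibration("wrist");T=np.eye(4);T[:3,:3]=R.from_rotvec(s["tool_rot"]).as_matrix();T[:3,3]=s["ee_pos"];T=T@c["T_tool_cam"]
for w in((325,227),(403,231)):
  d=T[:3,:3]@np.linalg.inv(c["intrinsics"])@[*w,1.];o=T[:3,3];print((o+d*(.1093-o[2])/d[2]).round(4))
E
```

```text
[0.506  0.0044 0.1093]
[0.5102 0.0997 0.1093]
```

>>> arm_command(
  steps=[0.7,0.1,4,0,0,0,0,0.7,0.1,4,0,0,0,0,0.7,0.1,4,0,0,0,0,0,0,4,0,0,0,0,0,0,4,0,0,0,0,0,0,0,0,0,0,0],
)

```text
t: 3.1
ee_pos: [0.4465, 0.0122, 0.1542]
tool_rot: [0.021, -3.141, -0.001]
ft_force: [-0.9, 0.2, 0.5]
gripper_width: 0.005
```

>>> arm_command(
  steps=[0,-1.0,2.5,0,0,0,0,0,0,2.5,0,0,0,0,0,0,0.3,0,0,0,0],
)

```text
t: 3.4
ee_pos: [0.4497, 0.0063, 0.1051]
tool_rot: [-0.029, 3.137, 0.003]
ft_force: [-0.2, 0.5, 0.1]
gripper_width: 0.005
```

>>> arm_command(
  steps=[0,-0.4,0.3,0,0,0,0,-1.2,0,0,0,0,0,0,-1.2,0,0,0,0,0,0,-1.2,0,0,0,0,0,0,-1.0,0,0,0,0,0,0,-1.0,0,0,0,0,0,0,0,0,0,0,0,0,0],
)

```text
t: 4.1
ee_pos: [0.519, 0.0049, 0.112]
tool_rot: [-0.032, 3.122, 0.003]
ft_force: [0.0, -0.6, -0.1]
gripper_width: 0.004
```

>>> arm_command(
  steps=[-0.5,0,0.4,0,0,0,0,-0.5,0,0.4,0,0,0,0,0,0,0,0,0,0,0],
)

```text
t: 4.4
ee_pos: [0.5294, 0.005, 0.1029]
tool_rot: [-0.032, 3.124, 0.003]
ft_force: [-0.5, -0.9, 0.1]
gripper_width: 0.003
```

```bash
python3 - <<'E'
from h import *
a=imaging.get_image("top")[150:300,200:400,::-1];b=imaging.get_image("side")[180:330,240:440,::-1]
cv2.imwrite("pics/c2.png",cv2.resize(np.hstack([a,b]),None,fx=2,fy=2,interpolation=2))
E
```

```text
(no output)
```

View pics/c2.png

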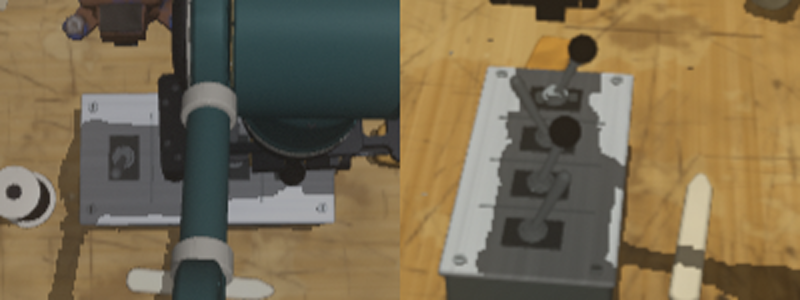

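The side view shows the far ball still off, at (581,48) in the crop, with the gripper beyond it. I need to see where the TCP projects before going on.

```bash
python3 - <<'E'
from h import *
s=telemetry.get_state();M=R.from_rotvec(s["tool_rot"]).as_matrix();p=s["ee_pos"];print(p,M.round(3),s["ft_force"],s["joint_pos"].round(3))
for n in("top","side"):
    c=imaging.calibration(n)
    for q in(p,p-M[:,2]*.064,[.505,.002,.109]):
        x=np.linalg.inv(c["extrinsics"])@[*q,1];x=c["intrinsics"]@x[:3];print(n,(x[:2]/x[2]).round(0))
b=imaging.get_image("side")[60:300,200:480,::-1]
cv2.imwrite("pics/c3.png",cv2.resize(b,None,fx=2.5,fy=2.5,interpolation=2))
E
```

```text
[0.52908053 0.00504808 0.10325065] [[-1.    -0.021  0.018]
 [-0.021  1.     0.002]
 [-0.018  0.002 -1.   ]] [0.03102279 0.74554599 0.11226438] [-0.04   0.058  2.028  0.003  1.038 -1.633]
top [343. 222.]
top [344. 216.]
top [345. 235.]
side [315. 209.]
side [315. 172.]
side [331. 205.]
```

View pics/c3.png

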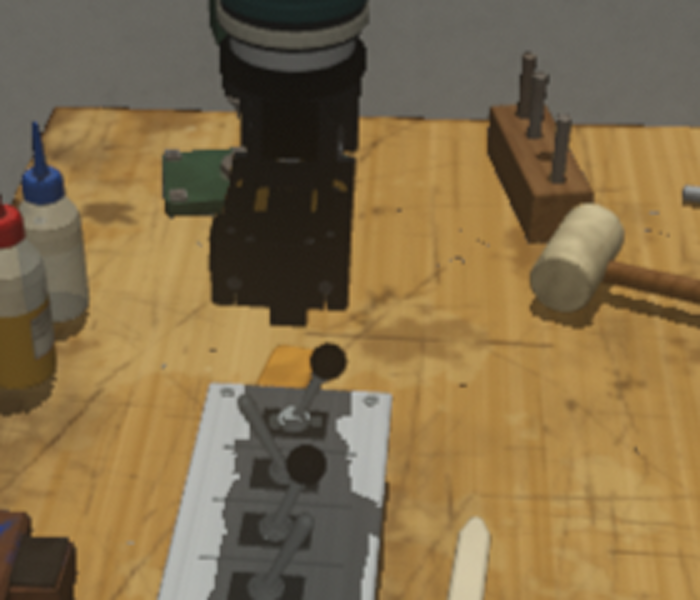

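The fingertip nub shows at about pixel (316,190), but the reported TCP projects to (315,209). So the visible tips are about 3 cm higher than the reported TCP, and they passed over the ball without touching it (force ≈ 0). The wrist pictures agree, since the tips sit at row 293 instead of about 265. I'll back off and measure this offset before pushing again.

>>> arm_command(
  steps=[0,0,-2,0,0,0,0,2,0,0,0,0,0,0,2,0,0,0,0,0,0,2,0,0,0,0,0,0,2,0,0,0,0,0,0,0,0,0,1.0,0,0,0,0,0,0,0,0,0,0],
)

```text
t: 5.25
ee_pos: [0.4452, 0.003, 0.1233]
tool_rot: [-0.031, 3.122, -0.026]
ft_force: [0.9, 0.3, -0.7]
gripper_width: 0.002
```

```bash
python3 - <<'E'
from h import *
s=telemetry.get_state();M=R.from_rotvec(s["tool_rot"]).as_matrix();p=s["ee_pos"];print(p,M.round(3))
c=imaging.calibration("side")
for q in(p,p-M[:,2]*.03,p-M[:,2]*.064,p-M[:,2]*.064+[0,.093,0]):
    x=np.linalg.inv(c["extrinsics"])@[*q,1];x=c["intrinsics"]@x[:3];x=x[:2]/x[2];print(x.round(0),((x-[240,60])*2.5).round())
b=imaging.get_image("side")[60:300,240:520,::-1]
cv2.imwrite("pics/c4.png",cv2.resize(b,None,fx=2.5,fy=2.5,interpolation=2))
E
```

```text
[0.44524255 0.00304669 0.12328108] [[-1.    -0.02   0.02 ]
 [-0.02   1.    -0.017]
 [-0.02  -0.017 -1.   ]]
[372. 199.] [331. 348.]
[374. 182.] [335. 306.]
[376. 162.] [339. 255.]
[375. 202.] [338. 355.]
```

View pics/c4.png

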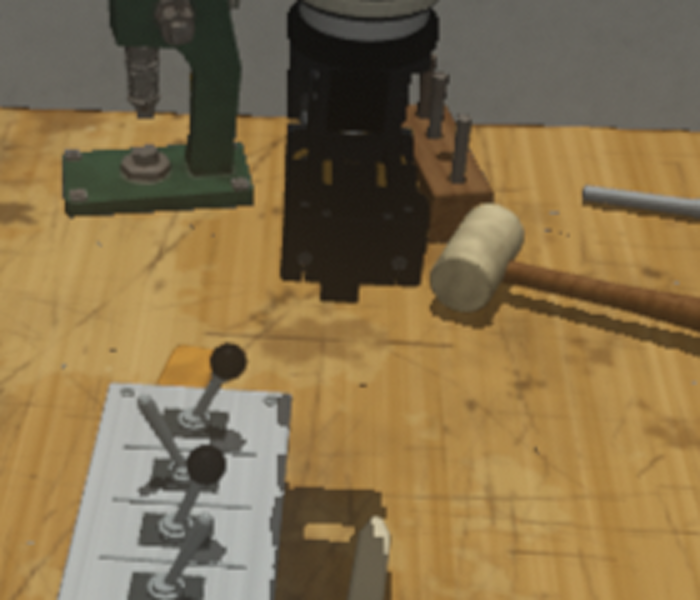

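The tip nub's lower edge is at crop (340,300), but the reported TCP projects to (331,348). The real tip is therefore about 34 mm above the reported TCP. I'll lower to a reported z of about 0.072, which puts the tip near 0.105. That still clears the box if the reading turns out to be right after all. Then I'll push.

>>> arm_command(
  steps=[0,0,2.5,0,0,0,0,0,0,2.5,0,0,0,0,0,-0.2,0.1,0,0,0,0,-1.0,0,0,0,0,0,0,-1.0,0,0,0,0,0,0,-1.0,0,0,0,0,0,0,-1.0,0,0,0,0,0,0,-1.0,0,0,0,0,0,0,-1.0,0,0,0,0,0,0,0,0,0,0,0,0,0],
)

```text
t: 6.3
ee_pos: [0.5253, 0.0006, 0.086]
tool_rot: [-0.034, 3.104, -0.03]
ft_force: [-0.1, -0.0, -0.4]
gripper_width: 0.003
```

```bash
python3 - <<'E'
from h import *
b=imaging.get_image("side")[60:300,200:480,::-1]
cv2.imwrite("pics/c5.png",cv2.resize(b,None,fx=2.5,fy=2.5,interpolation=2))
E
```

```text
(no output)
```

View pics/c5.png

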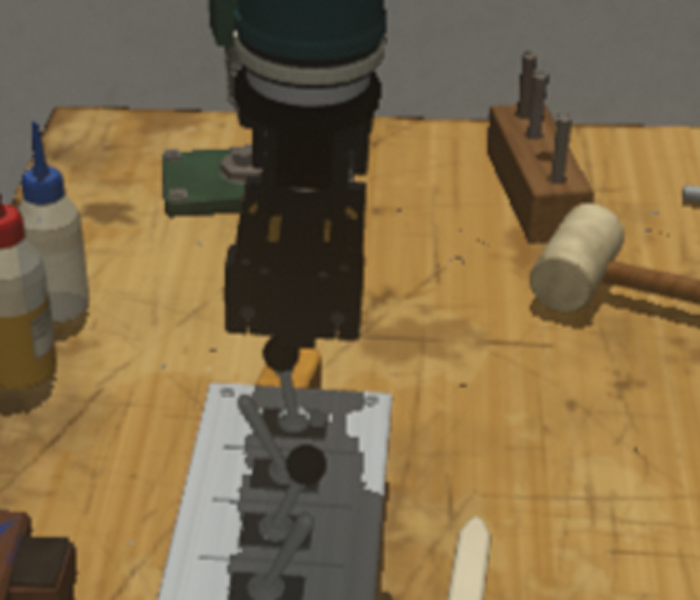

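The tip now touches the ball, and the far lever has moved just past upright with its ball at (280,352). The tool rose while pushing and is riding high on the ball. I'll back off, lower, straighten the tilt and push the rest of the way.

>>> arm_command(
  steps=[1.2,0,0,0,0,0,0,1.2,0,0,0,2,0,0,0,0,1.0,0,0,0,0,0,0,0.5,0,0,0,0,0,0,0,0,0,0,0],
)

```text
t: 6.85
ee_pos: [0.4951, 0.0002, 0.0664]
tool_rot: [0.034, -3.138, 0.03]
ft_force: [-0.1, -0.1, -0.4]
gripper_width: 0.004
```

>>> arm_command(
  steps=[-0.9,0,0.1,0,0,0,0,-0.9,0,0.1,0,0,0,0,-0.8,0,0.1,0,0,0,0,0,0,0,0,0,0,0],
)

```text
t: 7.25
ee_pos: [0.5229, 0.0007, 0.0624]
tool_rot: [0.034, -3.137, 0.03]
ft_force: [-0.4, 1.2, -0.2]
gripper_width: 0.002
```

>>> arm_command(
  steps=[-0.6,0,-0.2,0,0,0,0,-0.5,0,-0.1,0,0,0,0,0,0,0,0,0,0,0],
)

```text
t: 7.55
ee_pos: [0.5266, 0.0009, 0.063]
tool_rot: [0.034, -3.119, 0.03]
ft_force: [-0.6, -0.4, -0.3]
gripper_width: 0.004
```

```bash
python3 - <<'E'
from h import *
b=imaging.get_image("side")[60:300,200:480,::-1]
cv2.imwrite("pics/c6.png",cv2.resize(b,None,fx=2.5,fy=2.5,interpolation=2))
E
```

```text
(no output)
```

View pics/c6.png

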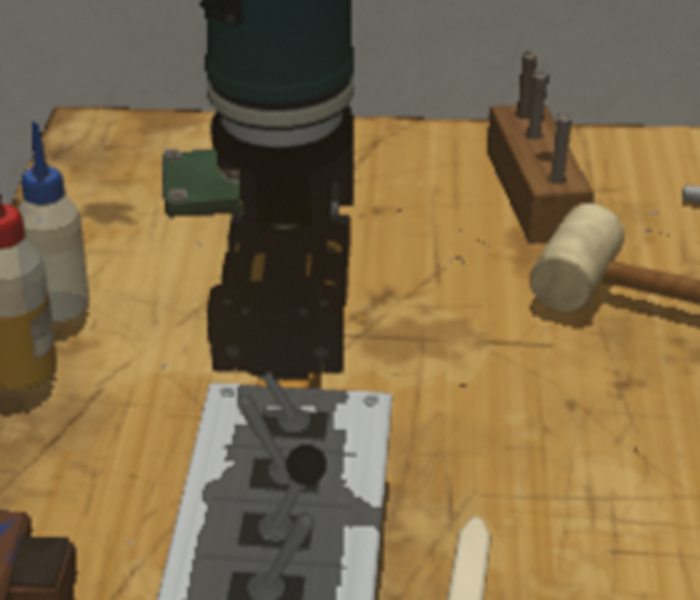

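The far stem now lies parallel to the plain "on" lever. I'll retreat and check the ball's position numerically.

>>> arm_command(
  steps=[1.5,0,0,0,0,0,0,1.5,0,0,0,1,0,0,1.5,0,0,0,0,0,0,1.0,0,0,0,0,0,0,0,0,-3,0,0,0,0,0,0,-3,0,0,0,0,0,0,0,0,0,0,0],
)

```text
t: 8.3
ee_pos: [0.4747, 0.001, 0.1273]
tool_rot: [0.033, -3.107, 0.03]
ft_force: [-0.1, 0.3, 0.1]
gripper_width: 0.004
```

```bash
python3 - <<'E'
from h import *
c=imaging.calibration("side");im=imaging.get_image("side")[:,:,::-1]
for a in(-25,10,15,20,25):
    a=np.deg2rad(a);q=[.527+.05*np.sin(a),.002,.064+.05*np.cos(a)]
    x=np.linalg.inv(c["extrinsics"])@[*q,1];x=c["intrinsics"]@x[:3];print(np.rad2deg(a).round(),(x[:2]/x[2]).round(1))
print(ball("side",im,(303,208),14))
s=telemetry.get_state();M=R.from_rotvec(s["tool_rot"]).as_matrix();print(s["ee_pos"],M.round(3))
E
```

```text
-25.0 [330.4 204.7]
10.0 [310.2 201.6]
15.0 [307.3 202. ]
20.0 [304.5 202.6]
25.0 [301.8 203.4]Traceback (most recent call last):
  File "<stdin>", line 6, in <module>
  File "h.py", line 16, in ball
    _,_,st,ce=cv2.connectedComponentsWithStats(k);i=1+np.argmax(st[1:,4]);return ce[i],st[i]
                                                      ~~~~~~~~~^^^^^^^^^^
    return _wrapfunc(a, 'argmax', axis=axis, out=out, **kwds)
    return bound(*args, **kwds)
ValueError: attempt to get argmax of an empty sequence
```

```bash
python3 - <<'E'
from h import *
im=imaging.get_image("side")[:,:,::-1];g=im.max(2)
print(g[192:216:2,288:336:2])
b=im[60:300,200:480];cv2.imwrite("pics/c7.png",cv2.resize(b,None,fx=2.5,fy=2.5,interpolation=2))
s=telemetry.get_state();M=R.from_rotvec(s["tool_rot"]).as_matrix();print(s["ee_pos"],M.round(3))
E
```

```text
[[186 187 189 188 193 190 191 189 188 188 186 183 183 183 184 181 175 168
  166 167 167 165 172 175]
 [186 188 189 191 192 191 191 190 189 189 185 184 183 184 184 180 175 172
  168 166 156 159 164 163]
 [187 189 187 192 193 170  96  69  71 132 186 185 183 183 184 178 177 183
  186 184 182 185 186 184]
 [189 189 188 194 173  56  48  53  50  44 110 171 171 175 180 182 175 178
  184 184 182 185 185 182]
 [189 188 188 194 109  46  49  49  50  48  46 137 189 191 193 192 190 188
  186 171 181 185 184 176]
 [188 188 189 194  61  47  48  49  48  47  45 126 193 192 194 189 185 186
  187 178 162 185 180 171]
 [187 189 190 194  74  46  47  48  48  47  45 127 192 189 185 182 183 186
  189 163 131 179 169 178]
 [187 187 190 193 130  46  46  47  46  46  48 146 175 175 176 179 183 189
  184 129 119 175 180 184]
 [187 187 192 190 191  95  48  44  46  48  71 143 173 175 178 181 187 187
  161  92 121 186 182 182]
 [188 188 191 184 189 189 154 116  66  74  83 141 172 172 178 181 180 173
  133  75 124 183 180 182]
 [180 180 184 186 189 188 184 173 158  96  83 103 174 176 181 181 177 161
   82  73 127 186 183 184]
 [174 169 175 180 179 176 173 164 169 151  80  85 148 183 181 181 172 141
   79  77 133 187 183 184]]
[0.47218853 0.00105572 0.12393761] [[-0.999 -0.022 -0.04 ]
 [-0.021  1.    -0.019]
 [ 0.04  -0.018 -0.999]]
```

The ball blob is centred at about (302.5, 203). The model gives (301.8, 203.4) for 25°, so the first ball lever is fully on. Now the second one, at y≈0.0975.

>>> arm_command(
  steps=[1.2,0,0,0,-2.2,0,0,1.2,2,0,0,0,0,0,0,2.5,0,0,0,0,0,0,2.5,0,0,0,0,0,0,1.2,0,0,0,0,0,0,0,0,0,0,0,0,0,0,0,0,0,0,0],
)

```text
t: 9.1
ee_pos: [0.4401, 0.0832, 0.114]
tool_rot: [0.032, -3.129, 0.032]
ft_force: [-0.2, -0.4, 0.2]
gripper_width: 0.009
```

```bash
python3 - <<'E'
from h import *
s=telemetry.get_state();M=R.from_rotvec(s["tool_rot"]).as_matrix();print(s["ee_pos"],M.round(3))
print((M.T@(np.array([.455,.098,.068])-s["ee_pos"])*100).round(2))
E
```

```text
[0.44007476 0.08315641 0.11403414] [[-1.    -0.021 -0.012]
 [-0.021  1.    -0.021]
 [ 0.013 -0.02  -1.   ]]
[-1.58  1.55  4.55]
```

>>> arm_command(
  steps=[0,0.7,2.0,0,0,0,0,0,0.6,1.8,0,0,0,0,0,0,0.4,0,0,0,0,0,0,0,0,0,0,0],
)

```text
t: 9.5
ee_pos: [0.4404, 0.0924, 0.0705]
tool_rot: [0.029, -3.129, 0.035]
ft_force: [-0.0, -0.4, -0.1]
gripper_width: 0.006
```

>>> arm_command(
  steps=[0,0.5,0,0,0,0,0,-1.0,0,0,0,0,0,0,-1.0,0,0,0,0,0,0,-1.0,0,0,0,0,0,0,-1.0,0,0,0,0,0,0,0,0,0,0,0,0,0],
)

```text
t: 10.1
ee_pos: [0.4877, 0.0975, 0.0733]
tool_rot: [0.027, -3.136, 0.034]
ft_force: [0.1, -0.5, 0.5]
gripper_width: 0.003
```

>>> arm_command(
  steps=[-0.9,0,0.3,0,0,0,0,-0.9,0,0.3,0,0,0,0,-0.8,0,0.2,0,0,0,0,0,0,0,0,0,0,0],
)

```text
t: 10.5
ee_pos: [0.515, 0.0976, 0.064]
tool_rot: [0.027, -3.133, 0.035]
ft_force: [-0.9, -0.6, -0.1]
gripper_width: 0.01
```

>>> arm_command(
  steps=[-0.6,0,-0.1,0,0,0,0,-0.6,0,-0.1,0,0,0,0,-0.4,0,0,0,0,0,0,0,0,0,0,0,0,0],
)

```text
t: 10.9
ee_pos: [0.5294, 0.0976, 0.0644]
tool_rot: [0.027, -3.127, 0.036]
ft_force: [-3.8, 0.2, 1.3]
gripper_width: 0.005
```

>>> arm_command(
  steps=[-0.3,0,0,0,0,0,0,0,0,0,0,0,0,0,1.5,0,0,0,0,0,0,1.5,0,0,0,0,0,0,1.5,0,0,0,0,0,0,1.5,0,0,0,0,0,0,1,0,-2,0,0,0,0,0,0,-4,0,0,0,0,0,0,-4,0,0,0,0,0,0,-4,0,0,0,0,0,0,0,0,0,0,0],
)

```text
t: 12.0
ee_pos: [0.4558, 0.0998, 0.2103]
tool_rot: [0.028, -3.127, 0.035]
ft_force: [0.2, 0.4, 0.8]
gripper_width: 0.008
```

```bash
python3 - <<'E'
from h import *
c=imaging.calibration("side");im=imaging.get_image("side")[:,:,::-1]
for a in(-25,15,20,25):
    a=np.deg2rad(a);q=[.531+.05*np.sin(a),.0975,.064+.05*np.cos(a)]
    x=np.linalg.inv(c["extrinsics"])@[*q,1];x=c["intrinsics"]@x[:3];print(np.rad2deg(a).round(),(x[:2]/x[2]).round(1))
k=(im.max(2)<58).astype(np.uint8);k=cv2.morphologyEx(k,cv2.MORPH_OPEN,np.ones((5,5)));_,_,st,ce=cv2.connectedComponentsWithStats(k)
print([(ce[i].round(1),st[i]) for i in range(1,len(st)) if 270<ce[i][0]<350 and 180<ce[i][1]<280])
b=np.hstack([im[170:330,240:400],imaging.get_image("top")[160:320,220:380,::-1]]);cv2.imwrite("pics/fin.png",cv2.resize(b,None,fx=2.5,fy=2.5,interpolation=2))
E
```

```text
-25.0 [322.7 246.8]
15.0 [297.5 243.8]
20.0 [294.5 244.4]
25.0 [291.5 245.2]
[(array([302.6, 202.7]), array([297, 197,  12,  12, 128], dtype=int32)), (array([294.4, 244.6]), array([288, 238,  14,  14, 168], dtype=int32)), (array([299., 275.]), array([297, 273,   5,   5,  25], dtype=int32))]
```

View pics/fin.png

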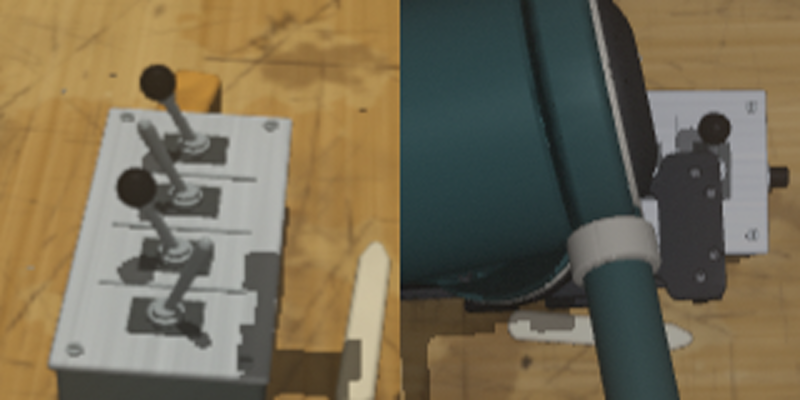

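Far ball is at (302.6,202.7), about 25°. The near ball is at (294.4,244.6), about 20°, or roughly 0.79 rad. Both plain levers are unmoved. The near lever's margin over 0.7 rad is small, so I'll push it again.

>>> arm_command(
  steps=[0,-0.2,4,0,0,0,0,0,0,4,0,0,0,0,0,0,4,0,0,0,0,0,0,1.5,0,0,0,0,0,0,0,0,0,0,0,-1.0,0,0,0,0,0,0,-1.0,0,0,0,0,0,0,-1.0,0,0,0,0,0,0,-1.0,0,0,0,0,0,0,0,0,0,0,0,0,0],
)

```text
t: 13.1
ee_pos: [0.4884, 0.0938, 0.0601]
tool_rot: [0.029, -3.116, 0.038]
ft_force: [0.2, 0.0, -0.4]
gripper_width: 0.01
```

>>> arm_command(
  steps=[-1.0,0.2,-0.2,0,0,0,0,-1.0,0.1,-0.2,0,0,0,0,-1.0,0,-0.1,0,0,0,0,-0.8,0,0,0,0,0,0,-0.7,0,0,0,0,0,0,0,0,0,0,0,0,0],
)

```text
t: 13.7
ee_pos: [0.5274, 0.0978, 0.0649]
tool_rot: [0.027, -3.093, 0.04]
ft_force: [-0.0, -0.5, -0.4]
gripper_width: 0.005
```

>>> arm_command(
  steps=[-0.5,0,0,0,-1.5,0,0,-0.5,0,0,0,-1.0,0,0,-0.3,0,0,0,0,0,0,-0.3,0,0,0,0,0,0],
)

```text
t: 14.1
ee_pos: [0.5288, 0.0972, 0.0626]
tool_rot: [0.026, -3.106, 0.044]
ft_force: [-10.4, -0.5, 6.8]
gripper_width: 0.006
```

Force rose to about 10 N with no further advance, so the lever is against its stop. Retreat and recheck.

>>> arm_command(
  steps=[1.5,0,0,0,0,0,0,1.5,0,0,0,0,0,0,1.5,0,0,0,0,0,0,1.5,0,0,0,0,0,0,1,0,-2,0,0,0,0,0,0,-4,0,0,0,0,0,0,-4,0,0,0,0,0,0,-4,0,0,0,0,0,0,0,0,0,0,0],
)

```text
t: 15.0
ee_pos: [0.4599, 0.0997, 0.2072]
tool_rot: [0.027, -3.11, 0.044]
ft_force: [1.0, 0.2, 0.5]
gripper_width: 0.001
```

```bash
python3 - <<'E'
from h import *
im=imaging.get_image("side")[:,:,::-1]
k=(im.max(2)<58).astype(np.uint8);k=cv2.morphologyEx(k,cv2.MORPH_OPEN,np.ones((5,5)));_,_,st,ce=cv2.connectedComponentsWithStats(k)
print([(ce[i].round(1),st[i]) for i in range(1,len(st)) if 270<ce[i][0]<350 and 180<ce[i][1]<280])
# plain levers unchanged vs first picture? edge-template shift
a=cv2.imread("pics/side1.png",0);g=cv2.cvtColor(np.ascontiguousarray(im),cv2.COLOR_BGR2GRAY)
for n,(x,y) in dict(off=(321,271),on=(300,226)).items():
    t=cv2.Canny(a,60,150)[y-9:y+14,x-9:x+10];w=cv2.Canny(g,60,150)[y-21:y+26,x-21:x+22]
    print(n,cv2.minMaxLoc(cv2.matchTemplate(cv2.blur(w,(3,3)),cv2.blur(t,(3,3)),cv2.TM_CCOEFF_NORMED))[1::2],"unmoved=(12,12)")
print(telemetry.get_state()["ft_force"],telemetry.get_state()["ee_pos"])
E
```

```text
[(array([302.6, 202.7]), array([297, 197,  12,  12, 128], dtype=int32)), (array([294.4, 244.6]), array([288, 238,  14,  14, 168], dtype=int32)), (array([298.5, 275. ]), array([296, 273,   6,   5,  30], dtype=int32))]
off (0.5105592608451843, (12, 12)) unmoved=(12,12)
on (0.6114227771759033, (12, 12)) unmoved=(12,12)
[ 0.35363984 -0.49992429 -0.06943607] [0.45813195 0.09937326 0.2043878 ]
```

The near ball didn't move at all under 10 N, so it was already at its stop. The plain levers are unmoved and the arm is clear. Handing in.

```bash
python3 -c "
from plant import job;print(job.hand_in())"
```

```text
the job is handed in; nothing more can be done
None
```

Both ball-knobbed toggles are pushed over to their on stops, and both plain toggles are as they started. I handed the job in at about 15 s; no verdict was reported.

**First attempt missed:** the first push passed over the ball. The cameras showed the fingertips about 34 mm higher than the reported TCP, so I worked 34 mm lower from then on. The second push on that lever rode up on the ball, so I backed off, lowered and finished it.

**Last checks:**
- **Far ball:** it measured about 25° on, at the stop.
- **Near ball:** the image put it at only about 20° (about 0.79 rad, against the 0.7 rad needed). A second push of about 10 N did not move it, so I take it to be at its stop and the gap to be calibration error.
- **Plain levers:** matching against the first picture showed zero pixel shift for both. The match scores were only moderate (0.51 and 0.61), though the picture viewed before the last push looked unmoved too.
- **Arm:** it is clear of everything, with wrist force near zero.

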